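# Put the watch away and drop the valet tray's sliding cover onto its pins

## Robot

A 6-joint arm with a two-finger parallel gripper is mounted at the origin on the work surface. World frame = base frame: x ahead of the robot, y to its left, z up, the work surface at z = 0. Lengths are in m, angles in rad, forces in N, time in s.
With the tool pointing down it reaches from about 0.375 to 0.925 m from the base axis. Payload 5.7 kg.
Tool frame: the origin (TCP) lies at the very end of the fingers, on their centre line; the grasp point (between the pads) lies bot.grip_depth behind it (bot.grip_depth is the distance from the TCP to the grasp point, in m); z points along the fingers, y is the direction in which the jaws open and shut (so a half turn about z gives the same grasp; the last joint's range is limited). The gripper opens to 85 mm and grips with 20 to 120 N. Pads are 22 mm wide; open, the fingers measure 114 mm over their backs; the gripper's body (76 mm by 85 mm) begins 54 mm behind the grasp point. The pads swing forward as they close: fully open they stand 13 mm farther back than shut.
Start: joints at [-1.459, 0.359, 1.51, -0, 1.272, -0.115], TCP at [0.135, -0.585, 0.231] pointing down, gripper open.
Joint ranges: [-2.97, 2.97], [-1.01, 2.36], [0.21, 2.38], [-0.96, 4.11], [0.2, 2.71], [-2.98, 2.98]. Speed limits (rad/s): [2.39, 2.39, 3.14, 3.14, 3.14, 3.14].

## Interface

Orientations are given as a unit quaternion [w, x, y, z].
In Python, from workcell import get_state, camera, camera_info, workorder, finder, bot gives the robot as it stands.
- The arm moves only by the tool servo_tool, never from a script. Its argument "plan" is a list that holds one entry, the list of rows, each a list of 5 numbers: the gripper command: -1 is shut, 1 is fully open, values between are in proportion, then the shift along the tool's x, y, z normalised to -1 to 1, where 1 is 20 mm, then the turn about the tool's z normalised to -1 to 1, where 1 is 8 degrees. In form: [[[hand, dx, dy, dz, twist], ...]]. A call has 1 to 12 rows; each row shifts and turns the commanded pose from where the row before left it, along the tool's axes as they then stand; what a row does not reach is not made up. A row lasts 1/10 s, in which the tool goes at most 50 mm and 8.59 degrees, less where a joint would pass 70% of its speed; a pose out of reach is approached as far as the arm can. A call with a number of a shift or a turn outside -1 to 1 is refused whole. A call with a gripper value outside its range is refused whole. The fingers move at their own pace and stop on an object; "force" is the grip in N (left out, the last holds). Time passes only in rows, so rows that do not move let the fingers close. It gives the time, the measured TCP pose, the force and the opening at its end, in the units of the state.
- get_state(): the state, without advancing time (a new reading comes with each control period).
- camera(name): name is "side" or "top" or "wrist"; returns the picture (400x640x3 uint8, red, green, blue); there is no depth.
- camera_info(name): a dict with "fx", "fy", "cx", "cy" (pixels), "world_from_camera" (4x4, takes a point from camera to world coordinates). Camera axes: x right, y down, z forward; pixel columns grow to the right and rows downward; lengths in m; the calibration is good to about 2 mm. A picture is of the moment at which its call begins: read the wrist's pose just before it. camera_info takes no time and is no camera call; for the wrist camera it gives the pose at the moment of the call.
- workorder.sign_off(): hands the job in, once; it reports no verdict.
Trained networks look in the newest picture that a camera, given by its name, has taken for a name from the list of things; names that differ only in an ending like _2 or _b are one class to them, and where a whole thing is asked for, a point or a joint stands for the part that bears it (a point fixed in the world has none). Each returns a list of dicts, best first, with "confidence" (0 to 1); they miss things now and then, are a little off and sometimes report something else, mostly with a low value. They report only what shows in the picture. A call takes as long as a camera call.
- finder.search_frame(camera, name): "bbox" ([left, top, right, bottom] in pixels, round what is visible of it).
- finder.outline_of(camera, name): "mask" (400x640 bool, what is visible of it) and "bbox" ([left, top, right, bottom] in pixels, round what is visible of it).
- finder.mark_of(camera, name): "position" ([column, row] in pixels: a listed point, or the origin of a listed thing).
The state is a dict: "clock": time; "joint_pos": joint angles; "qvel": joint speeds; "tau": joint torques, N m; "tool_pos": TCP position; "tool_rot": TCP orientation; "ft_force": force on the tool from outside, world axes, zero at the start; "ft_torque": the same for the moment, N m; "opening": finger opening in m.
Only numpy, scipy, OpenCV 4.12 (cv2) and the standard library are available. Lean on these libraries where they do the work, as an engineer would, in place of code of your own. Each camera call takes 0.05 s, during which the arm holds its last target.

## Task

Put the watch away: stand it, dial up, on the floor of the aluminium tray's open well, first sliding the walnut cover back onto the tray's raised deck if it is in the way. Then close the well: slide the cover across, without lifting it off the tray, until its two holes sit over the two brass pins, let it drop down flat onto the rim and let go. Leave the ring cone, bowl, vase and sunglasses case where they stand.

Things in the scene. Friction and masses are not known exactly. Their poses are not given: they have to be found in the camera images.
- tray: Aluminium valet tray fixed to the dresser, 136 mm in its x, 276 mm in its y. Origin: centre of its underside; z up. Its -y half (y -138 to 0 mm) is a closed flat raised deck 68 mm high. Its +y half is an open well: upright step to the deck at y = 0, side walls 8 mm thick, a flat land at the end (y 110 to 138 mm); walls and land form a rim 60 mm high, 8 mm below the deck.
- well (a point): Centre of the well's floor, which is 6 mm above the dresser (axes as the tray's). The well is 120 mm in x and 110 mm in y inside, 54 mm deep below the rim.
- pin_near (a point): Foot of the brass pin on the robot's side, on the land (60 mm high), 42 mm to the tray's -x and 124 mm to its +y. Pin 12 mm across, 6.5 mm tall (its rounded top is 1.5 mm below deck level). Axes as the tray's.
- pin_far (a point): Foot of the other, equal brass pin, 42 mm to the tray's +x and 124 mm to its +y.
- handle (a point): Middle of the aluminium bar handle on the loose walnut cover, 22 mm above the cover's underside, over its centre. Bar 72 mm long in the cover's x, 12 mm thick in its y, from 14 to 36 mm above the cover's underside, on two posts. Cover: plate 132 x 132 x 8 mm, about 0.2 kg, z up. It starts flat on the raised deck, a little turned, sometimes jutting out over the well.
- seat (a point): Point of the tray, 60 mm high, 72 mm to the tray's +y on its centre line, axes as the tray's: where the centre of the cover's underside lies when the cover is seated over the pins with the tray's yaw; it then rests on the rim and leaves a 6 mm gap to the step.
- hole_near (a point): Centre, at the cover's underside, of the cover's through hole for pin_near: 17 mm across, 42 mm to the cover's -x and 52 mm to its +y from the cover's centre. Axes as the cover's.
- hole_far (a point): Same for the hole for pin_far, at 42 mm to the cover's +x and 52 mm to its +y.
- watch (a point): Centre, half-way up, of a stainless steel watch strapped round a grey rigid block and loose on the dresser: 62 mm along its x (over the bracelet, which is 22 mm wide), 46 mm along its y, 50 mm tall (block 40 mm, round dial 38 mm across on top); this point is 25 mm above its underside; z up through the dial. About 0.16 kg. Can be gripped across x or y.
- cone: Bystander, loose: white ceramic ring cone, 68 mm across the foot, 82 mm tall; origin at the centre of its underside.
- bowl: Bystander, loose: round walnut bowl, 96 mm across, 45 mm tall; origin at the centre of its underside.
- vase: Bystander, loose: slim blue ceramic bud vase, 58 mm across at the widest, 190 mm tall; origin at the centre of its underside.
- case: Bystander, loose: black plastic sunglasses case lying flat, 62 mm in its x, 160 mm in its y, 43 mm tall; origin at the centre of its underside.

How it is judged:
By the outcome, as a careful person would: the job done as asked, in the order asked, and still so for the second after the job is handed in, with the robot touching nothing.
It also fails if it takes over 72 s, if anything falls off the work surface, if the arm or the gripper's body presses on something with over 40 N, if the wrist force passes 120 N, or if a joint passes its speed limit or range.

## Working session

There is one attempt and no reset: what is moved stays moved. The work goes in short steps, Python scripts to look and compute and a tool call to move; the robot and the scene stay as the last step left them, time stands still between calls to the robot, and variables do not carry over. Pictures are saved under pics/ and viewed, and the job is handed in when it is done.

Besides the shell and the picture viewer there is one more tool, called as name([rows], argument=value, ...), one row to a line, values as JSON. servo_tool: Moves the arm, as the interface text tells. Its arguments: {"type":"object","properties":{"plan":{"type":"array"},"force":{"type":"number"}},"required":["plan"]}

```bash
ls; mkdir -p pics
cat > h.py <<'E'
import numpy as np, cv2
from workcell import get_state, camera, camera_info, workorder, finder, bot
def ray(cam,uv,info=None):
    i=info or camera_info(cam); T=np.array(i["world_from_camera"])
    d=T[:3,:3]@np.array([(uv[0]-i["cx"])/i["fx"],(uv[1]-i["cy"])/i["fy"],1.0]); return T[:3,3],d/np.linalg.norm(d)
def atz(cam,uv,z,info=None):
    o,d=ray(cam,uv,info); return o+d*(z-o[2])/d[2]
def proj(cam,p,info=None):
    i=info or camera_info(cam); T=np.linalg.inv(np.array(i["world_from_camera"])); q=T[:3,:3]@np.array(p)+T[:3,3]
    return np.array([i["fx"]*q[0]/q[2]+i["cx"],i["fy"]*q[1]/q[2]+i["cy"]])
def tri(rs):
    A=0;b=0
    for o,d in rs:
        P=np.eye(3)-np.outer(d,d);A=A+P;b=b+P@o
    x=np.linalg.solve(A,b); return x
def save(img,n): cv2.imwrite("pics/"+n,cv2.cvtColor(img,cv2.COLOR_RGB2BGR))
E
python3 - <<'E'
from h import *
np.set_printoptions(precision=4,suppress=True)
print(bot.grip_depth,get_state())
for c in ["side","top","wrist"]:
    save(camera(c),c+"0.png"); i=camera_info(c); print(c,i)
Z={"well":.006,"pin_near":.06,"pin_far":.06,"handle":.09,"hole_near":.068,"hole_far":.068,"watch":.025,"seat":.06,"cone":0,"bowl":0,"vase":0,"case":0,"tray":0}
for n in Z:
  rs=[]
  for c in ["top","side"]:
    r=finder.mark_of(c,n)
    for k in r[:2]:
        print(n,c,round(k["confidence"],2),np.round(k["position"],1),atz(c,k["position"],Z[n]))
    if r: rs.append(ray(c,r[0]["position"]))
  if len(rs)==2: print("   tri",tri(rs))
E
```

```text
pics
0.0187 {'clock': 0.0, 'joint_pos': array([-1.4591,  0.3595,  1.5114,  0.    ,  1.2725, -0.1151]), 'qvel': array([-0.0012,  0.0003,  0.0005, -0.    ,  0.0015,  0.0005]), 'tau': array([  0.0015, -52.7612, -27.8619,  -0.0002,   0.0133,   0.    ]), 'tool_pos': array([ 0.1348, -0.5839,  0.2305]), 'tool_rot': array([-0.0009,  0.9936,  0.1131,  0.    ]), 'ft_force': array([ 0.1815, -0.1434, -0.2585]), 'ft_torque': array([ 0.0645, -0.042 , -0.0282]), 'opening': 0.08541758897030644}
side {'fx': 462.3048859412632, 'fy': 462.3048859412632, 'cx': 330.39330770248523, 'cy': 198.07511363074659, 'world_from_camera': array([[-0.9883, -0.119 ,  0.0948,  0.4457],
       [-0.1511,  0.6918, -0.7061,  0.8147],
       [ 0.0184, -0.7122, -0.7018,  0.9002],
       [ 0.    ,  0.    ,  0.    ,  1.    ]])}
top {'fx': 396.34509686284974, 'fy': 396.34509686284974, 'cx': 317.5748607969732, 'cy': 204.5448980932605, 'world_from_camera': array([[ 0.1332, -0.9684,  0.2108,  0.3316],
       [-0.9911, -0.13  ,  0.0287, -0.0184],
       [-0.0004, -0.2128, -0.9771,  1.1007],
       [ 0.    ,  0.    ,  0.    ,  1.    
[... 1622 characters left out ...]
62   0.    ]
   tri [ 0.5805 -0.3695 -0.0042]
bowl top 0.93 [438.2 265.4] [ 0.4436 -0.3376  0.    ]
bowl side 0.85 [383.6 149.7] [ 0.4364 -0.3313  0.    ]
   tri [ 0.4402 -0.3384 -0.0048]
vase top 0.91 [205.5 238.7] [0.4309 0.3109 0.    ]
vase top 0.43 [284.6 185.5] [0.612  0.1153 0.    ]
vase side 0.82 [362.2 333.9] [0.4376 0.3069 0.    ]
vase side 0.55 [282.6 259.7] [0.6499 0.1404 0.    ]
   tri [0.4341 0.3094 0.0036]
case top 0.55 [329.7 271.9] [ 0.3863 -0.0442  0.    ]
case side 0.65 [393.1 216.7] [ 0.3913 -0.0493  0.    ]
   tri [ 0.3888 -0.0444  0.0046]
tray top 0.6 [305.5 183.5] [0.6259 0.0566 0.    ]
tray side 0.66 [297.4 252.7] [0.6187 0.1132 0.    ]
   tri [ 0.637   0.0614 -0.0643]
```

View pics/top0.png

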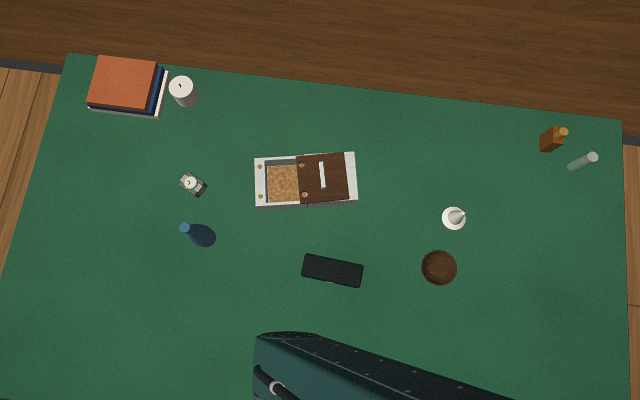

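View pics/side0.png

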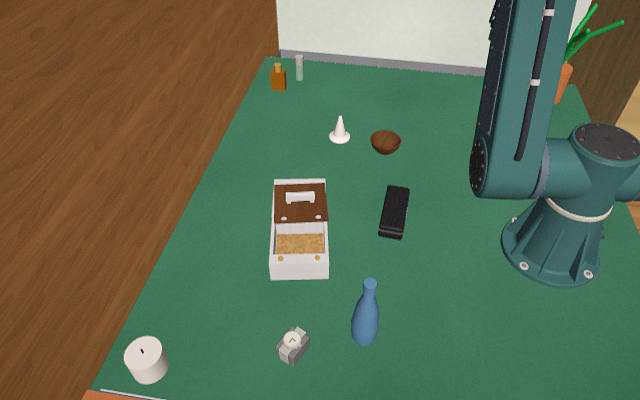

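The cover juts slightly over the well, and all the objects are where the networks put them. Next I'll look at the robot's geometry and make closer crops.

View pics/A.png

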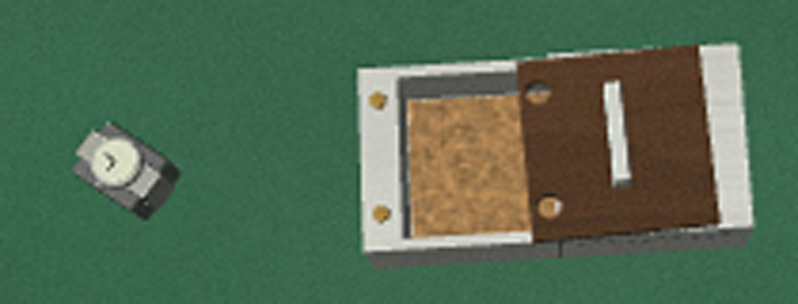

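View pics/B.png

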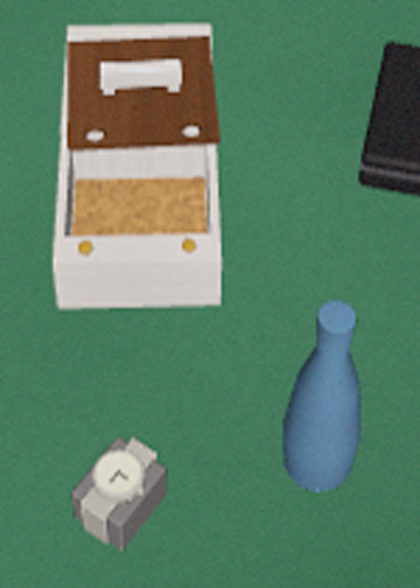

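servo_tool([
  [[1, 0.99, -0.915, -0.1, 0], [1, 0.99, -0.915, -0.1, 0], [1, 0.99, -0.915, -0.1, 0], [1, 0.99, -0.915, -0.1, 0], [1, 0.99, -0.915, -0.1, 0], [1, 0.99, -0.915, -0.1, 0], [1, 0.99, -0.915, -0.1, 0], [1, 0.99, -0.915, -0.1, 0], [1, 0.99, -0.915, -0.1, 0], [1, 0.99, -0.915, -0.1, 0], [1, 0.99, -0.915, -0.1, 0], [1, 0.99, -0.915, -0.1, 0]],
])

```text
clock: 2.65
tool_pos: [0.3176, -0.3163, 0.2555]
tool_rot: [0.0, 0.994, 0.113, 0.0]
ft_force: [0.5, 0.5, -0.5]
opening: 0.0852
```

servo_tool([
  [[1, 0.99, -0.915, -0.1, 0], [1, 0.99, -0.915, -0.1, 0], [1, 0.99, -0.915, -0.1, 0], [1, 0.99, -0.915, -0.1, 0], [1, 0.99, -0.915, -0.1, 0], [1, 0.99, -0.915, -0.1, 0], [1, 0.99, -0.915, -0.1, 0], [1, 0.99, -0.915, -0.1, 0], [1, 0.99, -0.915, -0.1, 0], [1, 0.99, -0.915, -0.1, 0], [1, 0.99, -0.915, -0.1, 0], [1, 0.99, -0.915, -0.1, 0]],
])

```text
clock: 3.85
tool_pos: [0.4997, -0.0488, 0.2795]
tool_rot: [0.0, 0.994, 0.113, 0.0]
ft_force: [0.1, 0.1, -0.3]
opening: 0.0856
```

servo_tool([
  [[1, 0.99, -0.915, -0.1, 0], [1, 0.99, -0.915, -0.1, 0], [1, 0.99, -0.915, -0.1, 0], [1, 0.99, -0.915, -0.1, 0], [1, 0, 0, 0, 0], [1, 0, 0, 0, 0]],
])

```text
clock: 4.45
tool_pos: [0.5598, 0.0396, 0.2872]
tool_rot: [0.0, 0.994, 0.114, -0.0]
ft_force: [0.3, -0.3, -0.5]
opening: 0.0854
```

```bash
cat >> h.py <<'E'
def look(cam,names,zs,png):
    inf=camera_info(cam); im=camera(cam); im=np.array(im).copy(); out={}
    for n,z in zip(names,zs):
        for k in finder.mark_of(cam,n)[:2]:
            p=atz(cam,k["position"],z,inf); print(n,round(k["confidence"],2),np.round(k["position"],1),np.round(p,4)); out.setdefault(n,p)
            cv2.drawMarker(im,tuple(int(round(v)) for v in k["position"]),(255,0,0),cv2.MARKER_CROSS,9,1)
    save(im,png); return out,inf
E
python3 - <<'E'
from h import *
s=get_state();print(s["clock"],s["tool_pos"],s["tool_rot"],s["joint_pos"])
look("wrist",["pin_near","pin_far","hole_near","hole_far","handle","well","seat","tray"],[.06,.06,.076,.076,.09,.006,.06,0],"w1.png")
E
```

```text
4.45 [0.55978371 0.03957151 0.28716763] [ 1.10254270e-04  9.93503939e-01  1.13797386e-01 -2.55990542e-04] [-5.23118725e-02  2.56833657e-01  1.51789358e+00 -3.08609063e-04
  1.36733382e+00  1.29045800e+00]
pin_near 0.61 [198.  142.5] [0.563  0.1728 0.06  ]
pin_far 0.91 [197.7  61.2] [0.6433 0.184  0.06  ]
hole_near 0.57 [310.7 153.8] [0.5804 0.0531 0.076 ]
hole_far 0.78 [309.3  69.8] [0.6592 0.0723 0.076 ]
handle 0.68 [365.1 115.3] [0.63   0.0104 0.09  ]
handle 0.55 [250.8 107.3] [0.6124 0.1187 0.09  ]
well 0.71 [273.4 106.3] [0.6167 0.1083 0.006 ]
seat 0.61 [249.3 108. ] [0.6103 0.1257 0.06  ]
tray 0.49 [195.7  62.5] [0.6444 0.207  0.    ]
```

View pics/w1.png

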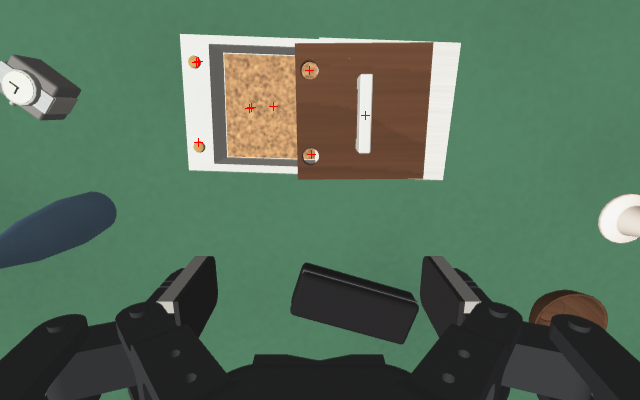

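Run:
```python
import cv2
t=cv2.imread("pics/w1.png")
cv2.imwrite("pics/w1a.png",cv2.resize(t[25:185,170:330],None,fx=3.7,fy=3.7,interpolation=cv2.INTER_CUBIC))
cv2.imwrite("pics/w1b.png",cv2.resize(t[25:185,290:470],None,fx=3.7,fy=3.7,interpolation=cv2.INTER_CUBIC))
```

```text
(no output)
```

View pics/w1a.png

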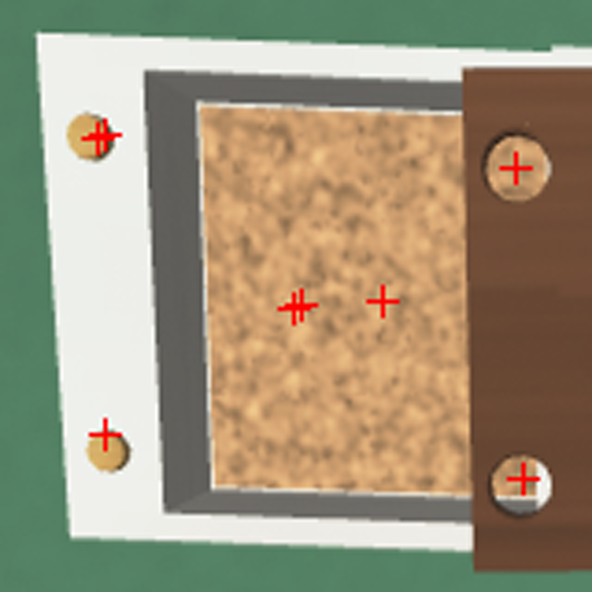

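View pics/w1b.png

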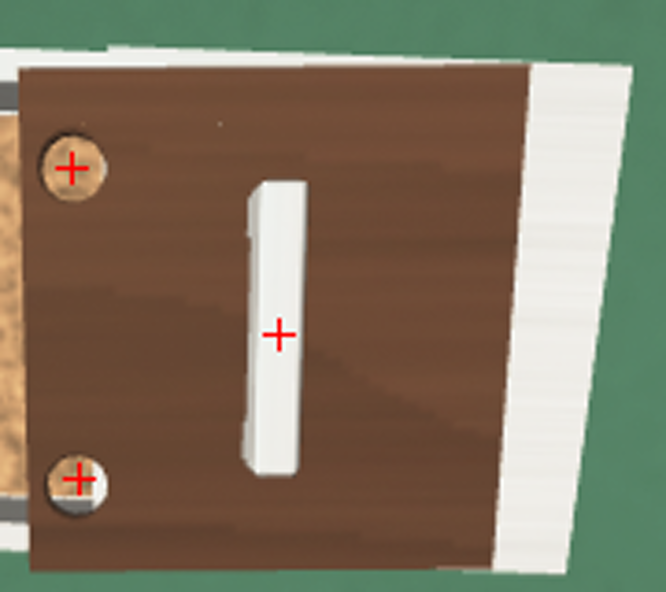

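```bash
cat > fit.py <<'E'
from h import *
from scipy.optimize import least_squares
def fit(pts3,px,inf,x0):
    pts3=np.array(pts3)/1000.;px=np.array(px)
    def W(x): 
        c,s=np.cos(x[2]),np.sin(x[2]); R=np.array([[c,-s,0],[s,c,0],[0,0,1]]); return pts3@R.T+[x[0],x[1],x[3] if len(x)>3 else 0]
    f=lambda x:(np.array([proj("wrist",p,inf) for p in W(x)])-px).ravel()
    r=least_squares(f,x0,loss="soft_l1"); return r.x,f(r.x).reshape(-1,2)
E
python3 - <<'E'
from fit import *
np.set_printoptions(precision=4,suppress=True)
inf=camera_info("wrist")
a=lambda u,v:(170+u/3.7,25+v/3.7); b=lambda u,v:(290+u/3.7,25+v/3.7)
T=[((68,138,60),a(36,33)),((-68,138,60),a(70,537)),((60,110,60),a(146,70)),((-60,110,60),a(165,512)),((60,110,6),a(197,102)),((-60,110,6),a(212,490)),((42,124,66),a(92,137)),((-42,124,66),a(107,451)),((68,-138,68),b(632,66)),((-68,-138,68),b(566,573)),((68,0,68),a(548,47))]
C=[((66,66,8),b(19,69)),((-66,66,8),b(30,570)),((66,-66,8),b(530,64)),((-66,-66,8),b(493,569)),((36,6,36),b(262,182)),((36,-6,36),b(306,182)),((-36,6,36),b(255,475)),((-36,-6,36),b(298,474)),((42,52,8),b(73,168)),((-42,52,8),b(78,486))]
x,r=fit(*zip(*T),inf,[.63,.06,.24]);print("tray",x,np.degrees(x[2]),"\n",r)
x4,r=fit(*zip(*T),inf,[.63,.06,.24,0]);print("tray z free",x4)
C2=[((p[0],p[1],p[2]+68),q) for p,q in C]
y,r=fit(*zip(*C2),inf,[.63,.01,.3]);print("cover",y,np.degrees(y[2]),"\n",r)
c,s=np.cos(x[2]),np.sin(x[2]);R=np.array([[c,-s],[s,c]])
print("cover in tray",R.T@(y[:2]-x[:2]))
for n,p in dict(well=(0,55),pn=(-42,124),pf=(42,124),seat=(0,72)).items(): print(n,R@np.array(p)/1000+x[:2])
# check in top/side against pins
for cam in("top","side"):
  for n,p in dict(pin_near=(-42,124,60),pin_far=(42,124,60),c1=(68,138,60)).items():
    P=np.append(R@np.array(p[:2])/1000+x[:2],p[2]/1000); print(cam,n,proj(cam,P))
E
```

```text
tray [0.6243 0.0555 0.1921] 11.006496861268479 
 [[ 0.1248 -0.0516]
 [ 0.0403  0.191 ]
 [-0.7346 -0.179 ]
 [-0.2587  0.519 ]
 [ 0.0523  0.0455]
 [-0.1717 -0.1321]
 [-1.2697 -0.1801]
 [-0.3496  0.445 ]
 [ 0.8009 -0.131 ]
 [ 0.3997  0.2904]
 [ 1.5922 -0.291 ]]
tray z free [ 0.6243  0.0557  0.1923 -0.0015]
cover [0.6303 0.0108 0.2333] 13.366317660705704 
 [[-0.5434 -0.3711]
 [-0.2926  0.7678]
 [ 0.2977 -0.0902]
 [ 0.0541  0.1194]
 [-0.3416 -0.8467]
 [ 1.1892 -0.949 ]
 [-0.3591  0.7195]
 [ 0.6558  0.8963]
 [-0.0513 -0.2741]
 [-0.2613  0.5478]]
cover in tray [-0.0026 -0.045 ]
well [0.6138 0.1095]
pn [0.5594 0.1692]
pf [0.6418 0.1852]
seat [0.6105 0.1262]
top pin_near [260.0979 195.8486]
top pin_far [259.2507 166.1464]
top c1 [253.9192 157.4324]
side pin_near [317.1211 258.5676]
side pin_far [280.2224 259.3308]
side c1 [268.4133 264.5168]
```

servo_tool([
  [[1, 0.27, -0.98, 0, 0], [1, 0.27, -0.98, 0, 0], [1, 0.27, -0.98, 0, 0], [1, 0.27, -0.98, 0, 0], [1, 0.27, -0.98, 0, 0], [1, 0.27, -0.98, 0, 0], [1, 0.27, -0.98, 0, 0], [1, 0.27, -0.98, 0, 0], [1, 0.27, -0.98, 0, 0], [1, 0.27, -0.98, 0, 0], [1, 0.27, -0.98, 0, 0], [1, 0.27, -0.98, 0, 0]],
])

```text
clock: 6.1
tool_pos: [0.5701, 0.2837, 0.2873]
tool_rot: [-0.0, 0.994, 0.113, -0.0]
ft_force: [-0.1, -0.1, -0.2]
opening: 0.0853
```

servo_tool([
  [[1, 0.27, -0.98, 0, 0], [1, 0.27, -0.98, 0, 0], [1, 0.27, -0.98, 0, 0], [1, 0.27, -0.98, 0, 0], [1, 0, 0, 0, -0.9], [1, 0, 0, 0, -0.9], [1, 0, 0, 0, -0.9], [1, 0, 0, 0, -0.9], [1, 0, 0, 0, -0.9], [1, 0, 0, 0, -0.9], [1, 0, 0, 0, 0], [1, 0, 0, 0, 0]],
])

```text
clock: 7.3
tool_pos: [0.5736, 0.3649, 0.2873]
tool_rot: [-0.0, 0.883, 0.47, 0.0]
ft_force: [1.2, -0.6, -0.1]
opening: 0.0855
```

Run:
```python
from h import *
s=get_state();print(s["clock"],s["tool_pos"],s["tool_rot"],s["joint_pos"])
look("wrist",["watch"],[.025],"w2.png")
t=cv2.imread("pics/w2.png");cv2.imwrite("pics/w2a.png",cv2.resize(t[190:370,210:430],None,fx=3.2,fy=3.2,interpolation=cv2.INTER_CUBIC))
```

```text
7.3 [0.57357916 0.36489618 0.2873037 ] [-7.09221588e-05  8.82869082e-01  4.69619186e-01  1.02648356e-05] [4.64989752e-01 4.36086136e-01 1.24777604e+00 1.43208584e-04
 1.45771334e+00 1.05805114e+00]
watch 0.78 [317.7 163.4] [0.5758 0.3706 0.025 ]
```

View pics/w2.png

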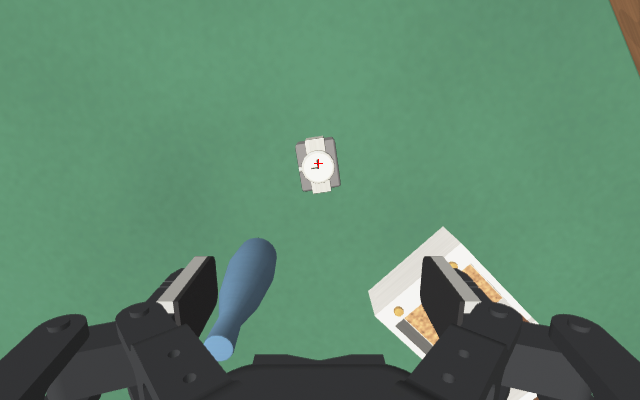

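View pics/w2a.png

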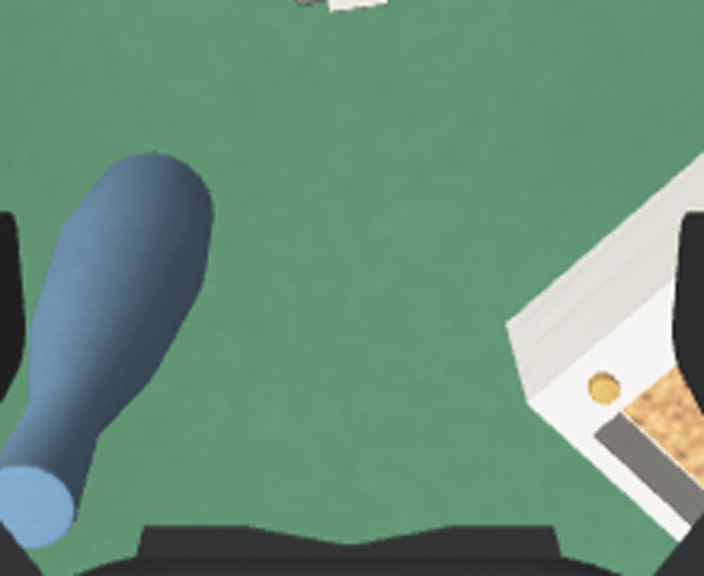

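Run:
```python
import cv2
t=cv2.imread("pics/w2.png");cv2.imwrite("pics/w2b.png",cv2.resize(t[130:202,282:354],None,fx=8,fy=8,interpolation=cv2.INTER_CUBIC))
```

```text
(no output)
```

View pics/w2b.png

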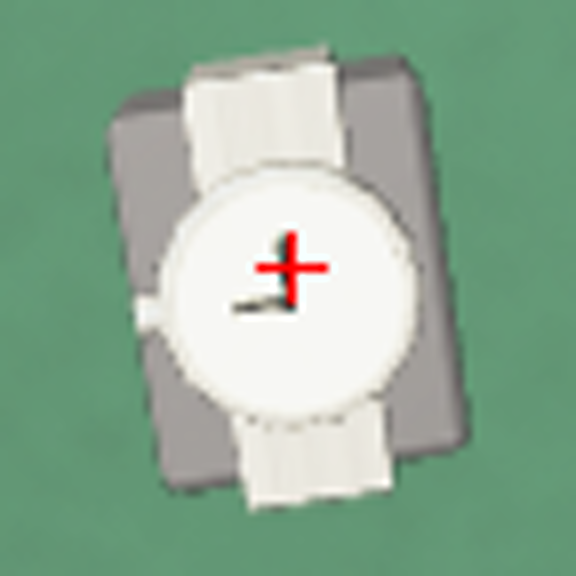

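Run:
```python
from h import *
np.set_printoptions(precision=4,suppress=True)
inf=camera_info("wrist")
q=lambda u,v:(282+u/8-.5+.0625,130+v/8-.5+.0625)
P=[atz("wrist",q(*k),.04,inf)[:2] for k in [(112,118),(412,66),(467,440),(172,490)]]
print(np.array(P),np.mean(P,0)); print("dial",atz("wrist",q(288,290),.05,inf))
P=np.array(P)
for a,b in((3,0),(2,1),(0,1),(3,2)):
    d=P[b]-P[a];print(np.linalg.norm(d),np.degrees(np.arctan2(d[1],d[0])))
s=get_state();w,x,y,z=s["tool_rot"];print("yaw",np.degrees(2*np.arctan2(y,x)))
```

```text
[[0.5685 0.4041]
 [0.6075 0.3865]
 [0.5847 0.3373]
 [0.5449 0.3551]] [0.5764 0.3708]
dial [0.5763 0.3713 0.05  ]
0.05439426686410468 64.31737055661553
0.05427843880371568 65.1823598928436
0.042826646633238194 -24.243241308523007
0.04364897642639873 -24.110149186814514
yaw 56.06466125772824
```

servo_tool([
  [[1, 0, 0, 0, -0.56], [1, 0, 0, 0, -0.56], [1, 0.335, 0, 1, 0], [1, 0, 0, 1, 0], [1, 0, 0, 1, 0], [1, 0, 0, 1, 0], [1, 0, 0, 1, 0], [1, 0, 0, 1, 0], [1, 0, 0, 1, 0], [1, 0, 0, 1, 0], [1, 0, 0, 1, 0], [1, 0, 0, 1, 0]],
])

```text
clock: 8.6
tool_pos: [0.5765, 0.3706, 0.0867]
tool_rot: [-0.0, 0.843, 0.538, 0.0]
ft_force: [-0.1, -0.3, -0.0]
opening: 0.0857
```

Run:
```python
from h import *
s=get_state();print(s["clock"],s["tool_pos"],s["tool_rot"])
save(camera("wrist"),"w3.png")
```

```text
8.6 [0.57652415 0.37058062 0.08665764] [-3.08181299e-05  8.43207756e-01  5.37587806e-01  1.76361396e-04]
```

View pics/w3.png

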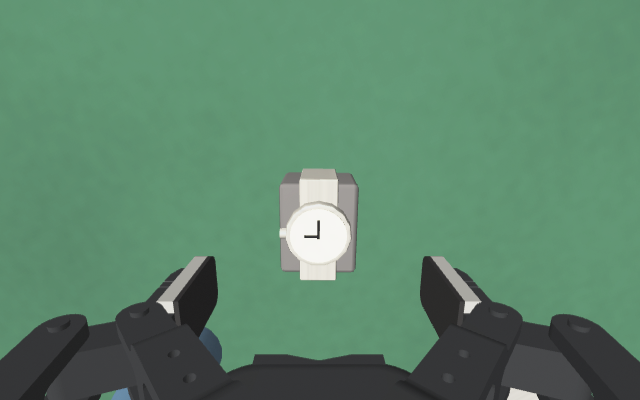

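servo_tool([
  [[1, 0, 0, 1, 0], [1, 0, 0, 1, 0], [1, 0, 0, 1, 0], [1, 0, 0, 0.5, 0], [1, 0, 0, 0.35, 0], [-1, 0, 0, 0, 0], [-1, 0, 0, 0, 0], [-1, 0, 0, 0, 0], [-1, 0, 0, 0, 0], [-1, 0, 0, 0, 0], [-1, 0, 0, 0, 0], [-1, 0, 0, 0, 0]],
], force=40)

```text
clock: 9.85
tool_pos: [0.5773, 0.3709, 0.0116]
tool_rot: [0.0, 0.843, 0.538, 0.001]
ft_force: [-0.1, 0.0, 6.2]
opening: 0.0453
```

servo_tool([
  [[-1, 0, 0, -0.5, 0], [-1, 0, 0, -1, 0], [-1, 0, 0, -1, -0.75], [-1, 0, 0, -1, -0.75], [-1, 0, 0, -1, -0.75], [-1, 0, 0, -1, -0.75], [-1, 0, 0, -1, -0.75], [-1, 0, 0, -1, -0.75], [-1, 0, 0, 0, 0]],
])

```text
clock: 10.75
tool_pos: [0.578, 0.3713, 0.1638]
tool_rot: [0.001, 0.635, 0.773, 0.003]
ft_force: [0.5, -0.1, -1.4]
opening: 0.0455
```

servo_tool([
  [[-1, -0.97, -0.05, 0, 0], [-1, -0.97, -0.05, 0, 0], [-1, -0.97, -0.05, 0, 0], [-1, -0.97, -0.05, 0, 0], [-1, -0.97, -0.05, 0, 0], [-1, -0.97, -0.05, 0, 0], [-1, -0.97, -0.05, 0, 0], [-1, -0.97, -0.05, 0, 0], [-1, -0.97, -0.05, 0, 0], [-1, -0.97, -0.05, 0, 0]],
])

```text
clock: 11.75
tool_pos: [0.6042, 0.1763, 0.1603]
tool_rot: [-0.0, 0.635, 0.772, 0.0]
ft_force: [-0.0, 0.3, -2.1]
opening: 0.045
```

Run:
```python
from h import *
s=get_state();print(s["clock"],s["tool_pos"],s["tool_rot"],s["opening"],s["ft_force"])
save(camera("wrist"),"w4.png")
save(camera("side"),"s4.png")
```

```text
11.75 [0.6042432  0.17628009 0.16034921] [-2.77262622e-05  6.35289060e-01  7.72274437e-01  5.47279856e-05] 0.045034910130295244 [-0.02208527  0.29541983 -2.12487727]
```

View pics/w4.png

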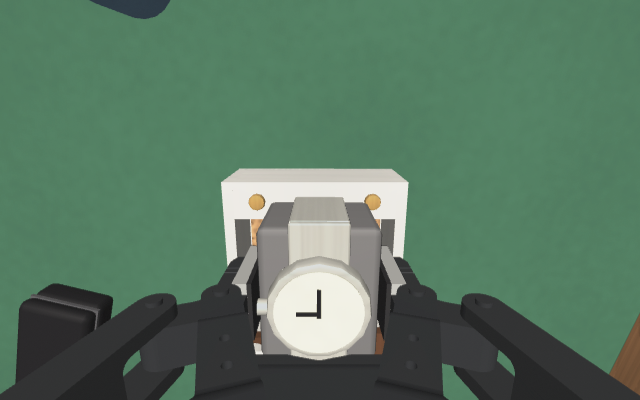

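View pics/s4.png

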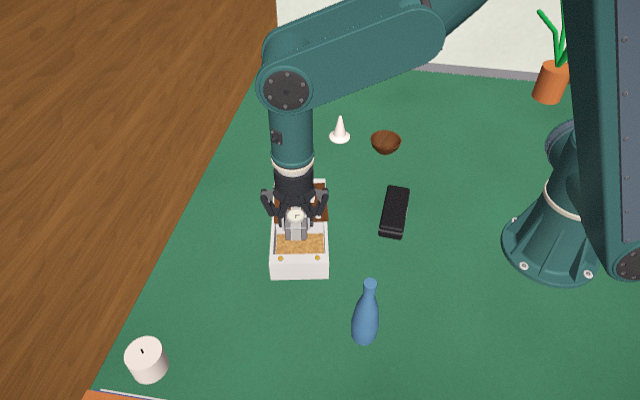

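Run:
```python
from h import *
inf=camera_info("wrist");np.set_printoptions(precision=4,suppress=True)
n=atz("wrist",(256.8,202),.066,inf);f=atz("wrist",(372.8,202),.066,inf);c1=atz("wrist",(222,182),.06,inf);c2=atz("wrist",(408,182),.06,inf)
print(n,f,c1,c2,np.degrees(np.arctan2(*(f-n)[1::-1])),np.degrees(np.arctan2(*(c2-c1)[1::-1])), np.linalg.norm(f-n),np.linalg.norm(c2-c1))
print((n+f)/2,(c1+c2)/2)
a=np.radians(11);R=np.array([[np.cos(a),-np.sin(a)],[np.sin(a),np.cos(a)]])
print(R@[0,.124]+[.6243,.0555],R@[0,.138]+[.6243,.0555])
```

```text
[0.5602 0.1703 0.066 ] [0.6418 0.1861 0.066 ] [0.5326 0.1785 0.06  ] [0.6646 0.2041 0.06  ] 10.979605300962545 10.982289014833151 0.08307772568370998 0.1344258085092774
[0.601  0.1782 0.066 ] [0.5986 0.1913 0.06  ]
[0.6006 0.1772] [0.598 0.191]
```

servo_tool([
  [[-1, -0.92, -0.055, 0, 0], [-1, -0.92, -0.055, 0, 0], [-1, -0.92, -0.055, 0, 0], [-1, 0, 0, 0, 0], [-1, 0, 0, 1, 0], [-1, 0, 0, 1, 0], [-1, 0, 0, 0.8, 0], [-1, 0, 0, 0, 0]],
])

```text
clock: 12.65
tool_pos: [0.6095, 0.1231, 0.102]
tool_rot: [-0.002, 0.635, 0.772, -0.002]
ft_force: [-1.1, -0.5, -1.3]
opening: 0.0451
```

Run:
```python
from h import *
s=get_state();print(s["clock"],s["tool_pos"],s["tool_rot"],s["opening"],s["ft_force"])
save(camera("wrist"),"w5.png")
t=camera("side");save(cv2.resize(t[150:300,240:360],None,fx=4,fy=4,interpolation=cv2.INTER_CUBIC),"s5.png")
```

```text
12.65 [0.60952274 0.12305959 0.10203747] [-0.00183379  0.63510064  0.77242563 -0.00156776] 0.045124210036258106 [-1.07127647 -0.45459658 -1.27462099]
```

View pics/w5.png

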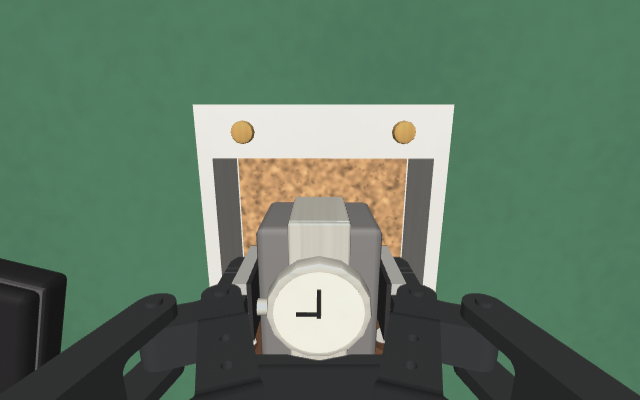

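View pics/s5.png

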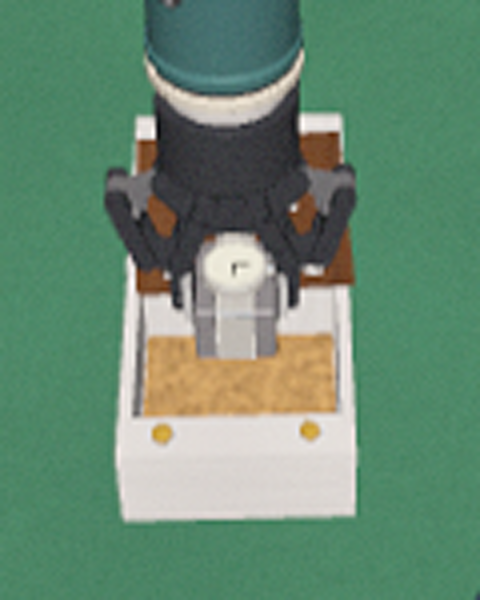

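servo_tool([
  [[-1, 0, 0, 0, 0], [-1, 0, 0, 0, 0]],
])

```text
clock: 12.95
tool_pos: [0.6124, 0.1235, 0.1055]
tool_rot: [0.001, 0.635, 0.773, 0.001]
ft_force: [0.3, 0.3, -0.8]
opening: 0.0453
```

servo_tool([
  [[-1, 0, 0, 0.8, 0], [-1, 0, 0, 0.8, 0], [-1, 0, 0, 0.8, 0], [-1, 0, 0, 0.7, 0], [-1, 0, 0, 0.5, 0], [-1, 0, 0, 0.35, 0], [-1, 0, 0, 0.2, 0], [-1, 0, 0, 0.1, 0], [-1, 0, 0, 0, 0]],
])

```text
clock: 13.85
tool_pos: [0.6117, 0.1234, 0.0194]
tool_rot: [0.0, 0.635, 0.772, 0.0]
ft_force: [0.4, -0.6, -1.5]
opening: 0.0458
```

servo_tool([
  [[-1, 0, 0, 0.08, 0], [-1, 0, 0, 0.05, 0], [-1, 0, 0, 0, 0]],
])

```text
clock: 14.15
tool_pos: [0.612, 0.1234, 0.0176]
tool_rot: [0.0, 0.635, 0.772, 0.0]
ft_force: [-1.2, -0.7, 4.5]
opening: 0.0454
```

servo_tool([
  [[0.4, 0, 0, 0, 0], [0.4, 0, 0, 0, 0], [0.4, 0, 0, 0, 0], [0.4, 0, 0, 0, 0]],
])

```text
clock: 14.55
tool_pos: [0.6115, 0.1234, 0.0166]
tool_rot: [-0.0, 0.635, 0.772, -0.0]
ft_force: [-0.4, 0.1, 0.4]
opening: 0.0602
```

servo_tool([
  [[0.4, 0, 0, -0.5, 0], [0.4, 0, 0, -1, 0], [0.4, 0, 0, -1, 0], [0.4, 0, 0, -1, 0], [0.4, 0, 0, -1, 0.9], [0.6, 0, 0, -1, 1], [0.8, 0, 0, -1, 1], [1, 0, 0, -1, 1], [1, 0, 0, -1, 1], [1, 0, 0, -1, 1], [1, 0, 0, 0, 1], [1, 0, 0, 0, 1]],
])

```text
clock: 15.75
tool_pos: [0.612, 0.1234, 0.2086]
tool_rot: [0.0, 0.947, 0.322, 0.001]
ft_force: [0.8, 0.6, 0.1]
opening: 0.0851
```

servo_tool([
  [[1, 0, 0, 0, 1], [1, 0, 0, 0, 1], [1, 0, 0, 0, 1], [1, -0.2, 0.9, 0, 0], [1, -0.2, 0.9, 0, 0], [1, -0.2, 0.9, 0, 0], [1, -0.2, 0.9, 0, 0], [1, 0, 0, 0, 0], [1, 0, 0, 0, 0]],
])

```text
clock: 16.65
tool_pos: [0.6133, 0.0484, 0.2069]
tool_rot: [-0.0, 0.993, 0.121, 0.0]
ft_force: [-0.7, 0.7, -0.7]
opening: 0.0856
```

Run:
```python
from h import *
s=get_state();print(s["clock"],s["tool_pos"],s["tool_rot"],s["opening"],s["ft_force"])
look("wrist",["handle","hole_near","hole_far","pin_near","pin_far","watch"],[.09,.068,.068,.06,.06,.031],"w6.png")
t=camera("side");save(cv2.resize(t[150:300,240:360],None,fx=4,fy=4,interpolation=cv2.INTER_CUBIC),"s6.png")
```

```text
16.65 [0.61331265 0.04842487 0.20691899] [-1.43223274e-04  9.92619269e-01  1.21272271e-01  4.52040753e-05] 0.08557850555158829 [-0.73149992  0.68416556 -0.65182234]
handle 0.94 [367.4 190. ] [0.6289 0.0138 0.09  ]
hole_near 0.68 [304.3 230.7] [0.5766 0.0527 0.068 ]
hole_far 0.69 [302.2 129. ] [0.6605 0.0743 0.068 ]
pin_far 0.79 [166.  119.1] [0.6409 0.1848 0.06  ]
watch 0.74 [244.6 166.7] [0.6116 0.12   0.031 ]
```

View pics/w6.png

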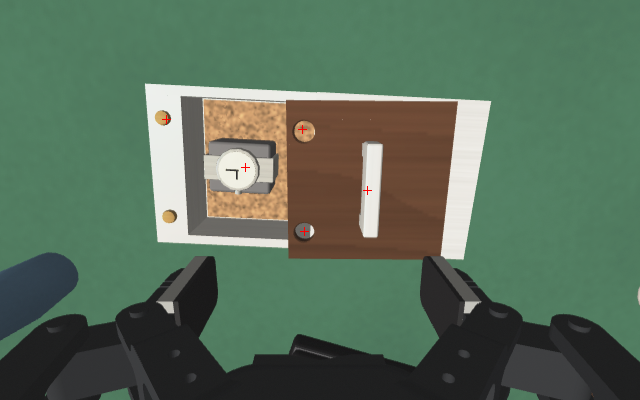

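View pics/s6.png

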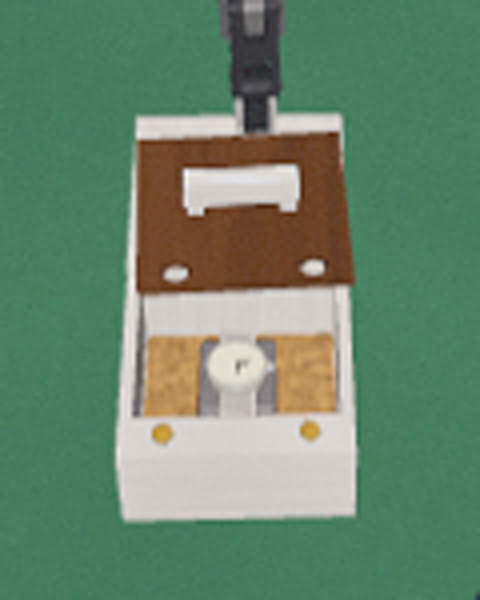

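The watch is upright in the well with its dial up, at about (240,170) in the wrist picture. The cover hasn't moved. I'll refine the cover pose before gripping.

Run:
```python
import cv2
t=cv2.imread("pics/w6.png");cv2.imwrite("pics/w6a.png",cv2.resize(t[80:265,280:480],None,fx=3.2,fy=3.2,interpolation=cv2.INTER_CUBIC))
```

```text
(no output)
```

View pics/w6a.png

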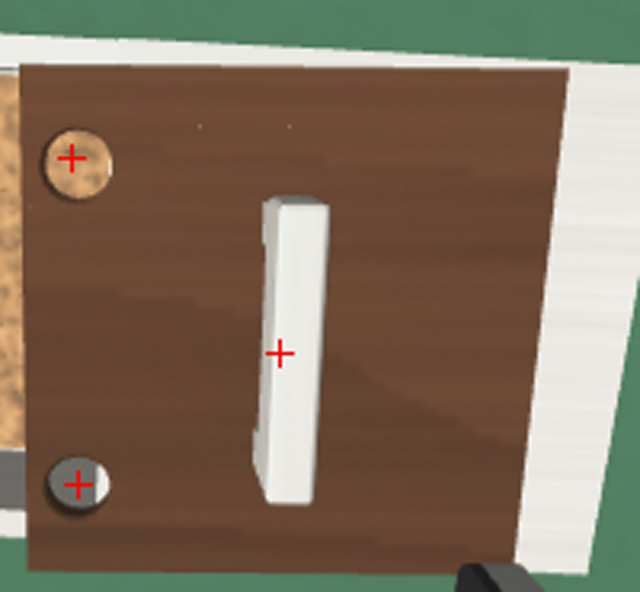

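Run:
```python
from fit import *
np.set_printoptions(precision=4,suppress=True)
inf=camera_info("wrist")
b=lambda u,v:(280+u/3.2-.35,80+v/3.2-.35)
C=[((66,66,8),b(20,65)),((-66,66,8),b(27,570)),((66,-66,8),b(569,68)),((-66,-66,8),b(515,573)),((36,6,36),b(278,203)),((36,-6,36),b(329,205)),((-36,6,36),b(266,503)),((-36,-6,36),b(312,504)),((42,52,8),b(77,164)),((-42,52,8),b(78,483))]
C2=[((p[0],p[1],p[2]+68),q) for p,q in C]
y,r=fit(*zip(*C2),inf,[.63,.01,.3]);print("cover",y,np.degrees(y[2]),"\n",r)
s=get_state();w,qx,qy,z=s["tool_rot"];yw=2*np.arctan2(qy,qx)
d=y[:2]-s["tool_pos"][:2]; t=y[2]
print(np.degrees(yw), "in tool(after turning to cover yaw): ",d@[np.cos(t),np.sin(t)],d@[np.sin(t),-np.cos(t)])
```

```text
cover [0.6311 0.0141 0.2367] 13.563820447459356 
 [[-0.9855 -1.215 ]
 [-0.3816  0.5301]
 [ 0.239  -0.7674]
 [-0.4451  0.6087]
 [ 0.2662 -0.6221]
 [ 1.2784 -1.1175]
 [-0.2264  1.0832]
 [ 1.1135  0.8783]
 [-0.3218  0.0942]
 [-0.2358  1.681 ]]
14.009630235384973 in tool(after turning to cover yaw):  0.008809757616842332 0.03915144886038519
```

servo_tool([
  [[1, 0.22, 0.98, 0, 0.05], [1, 0.22, 0.98, 0, 0], [1, 0, 0, 0.8, 0], [1, 0, 0, 1, 0], [1, 0, 0, 1, 0], [1, 0, 0, 1, 0], [1, 0, 0, 1, 0], [1, 0, 0, 0.8, 0], [1, 0, 0, 0.3, 0], [1, 0, 0, 0, 0], [1, 0, 0, 0, 0]],
])

```text
clock: 18.15
tool_pos: [0.6321, 0.0129, 0.0893]
tool_rot: [0.0, 0.993, 0.118, 0.001]
ft_force: [-0.8, -0.0, 0.5]
opening: 0.0852
```

Run:
```python
from h import *
s=get_state();print(s["clock"],s["tool_pos"],s["tool_rot"],s["opening"],s["ft_force"])
save(camera("wrist"),"w7.png")
t=camera("side");save(cv2.resize(t[150:300,240:360],None,fx=4,fy=4,interpolation=cv2.INTER_CUBIC),"s7.png")
```

```text
18.15 [0.6320933  0.01294505 0.08931063] [1.06103426e-04 9.93040756e-01 1.17769970e-01 5.29534983e-04] 0.08524181075276913 [-0.79832014 -0.04202888  0.50651876]
```

View pics/w7.png

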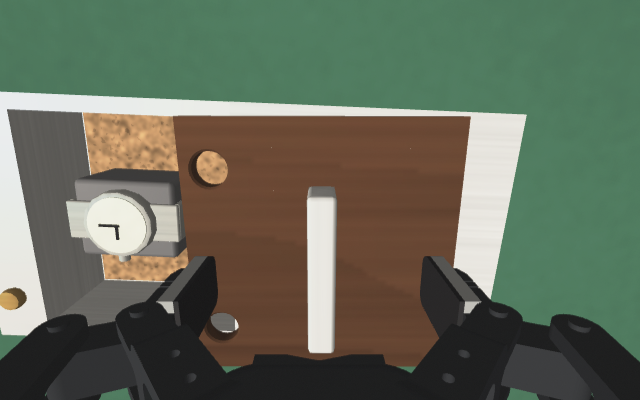

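View pics/s7.png

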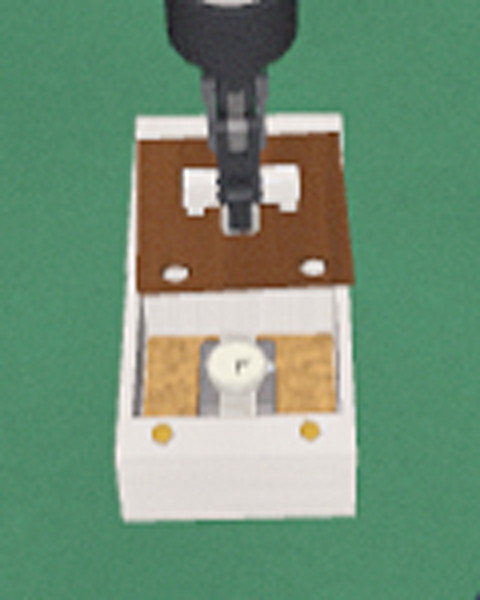

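servo_tool([
  [[1, 0, 0, 0.38, 0], [1, 0, 0, 0, 0], [-1, 0, 0, 0, 0], [-1, 0, 0, 0, 0], [-1, 0, 0, 0, 0], [-1, 0, 0, 0, 0], [-1, 0, 0, 0, 0], [-1, 0, 0, 0, 0], [-1, 0, 0, 0, 0], [-1, 0, 0, 0, 0], [-1, 0, 0, 0, 0]],
], force=50)

```text
clock: 19.35
tool_pos: [0.6316, 0.0136, 0.0814]
tool_rot: [0.0, 0.993, 0.118, 0.0]
ft_force: [-0.1, -1.2, 3.4]
opening: 0.0106
```

servo_tool([
  [[-1, 0, -0.15, 0, 0.32], [-1, 0, -0.4, 0, 0], [-1, 0.05, -0.6, 0, 0], [-1, 0, -0.6, 0, 0], [-1, 0, -0.6, 0, 0], [-1, 0, -0.6, 0, 0], [-1, 0, -0.6, 0, 0], [-1, 0, -0.6, 0, 0], [-1, 0, -0.3, 0, 0], [-1, 0, 0, 0, 0], [-1, 0, 0, 0, 0]],
])

```text
clock: 20.45
tool_pos: [0.6145, 0.1032, 0.0812]
tool_rot: [-0.001, 0.995, 0.096, -0.0]
ft_force: [-1.3, 4.7, 5.7]
opening: 0.0108
```

Run:
```python
from h import *
s=get_state();print(s["clock"],s["tool_pos"],s["tool_rot"],s["opening"],s["ft_force"],s["ft_torque"])
t=camera("wrist");save(t,"w8.png")
t=camera("side");save(cv2.resize(t[150:300,240:360],None,fx=4,fy=4,interpolation=cv2.INTER_CUBIC),"s8.png")
```

```text
20.45 [0.61446925 0.10319187 0.08122762] [-1.44576115e-03  9.95403132e-01  9.57621865e-02 -3.44088072e-04] 0.010788786585207476 [-1.26530744  4.71972036  5.67588903] [0.37920931 0.11095044 0.02157019]
```

View pics/w8.png

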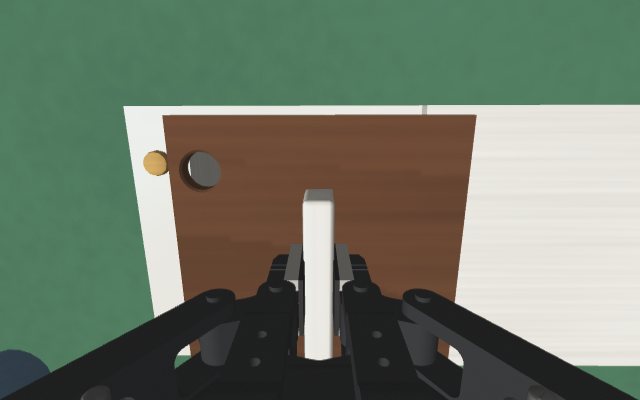

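View pics/s8.png

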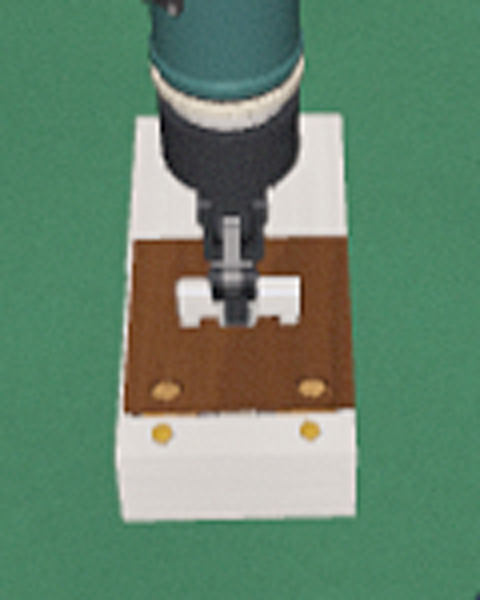

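Run:
```python
import cv2
t=cv2.imread("pics/w8.png");cv2.imwrite("pics/w8a.png",cv2.resize(t[95:215,115:235],None,fx=5,fy=5,interpolation=cv2.INTER_CUBIC))
cv2.imwrite("pics/w8b.png",cv2.resize(t[95:365,260:490],None,fx=2.2,fy=2.2,interpolation=cv2.INTER_CUBIC))
```

```text
(no output)
```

View pics/w8a.png

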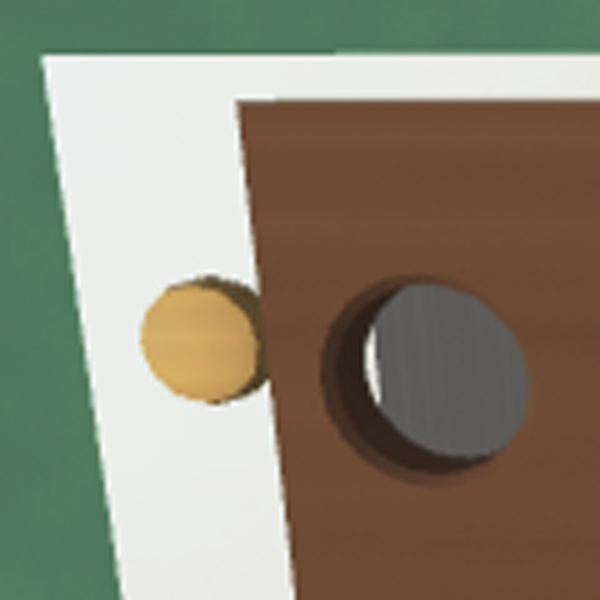

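View pics/w8b.png

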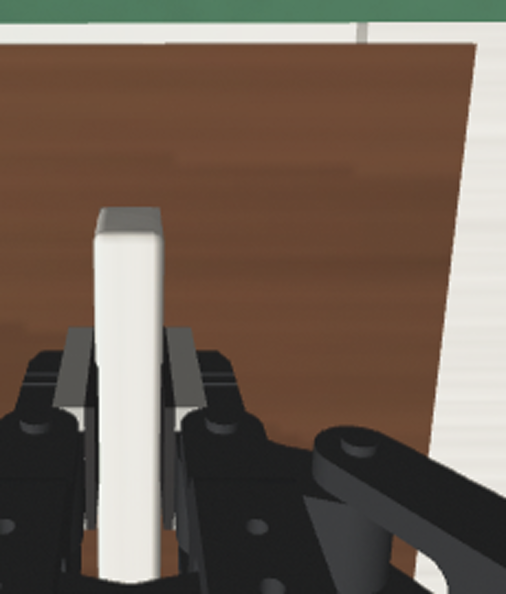

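Run:
```python
from fit import *
np.set_printoptions(precision=4,suppress=True)
inf=camera_info("wrist")
a=lambda u,v:(115+u/5-.4,95+v/5-.4); b=lambda u,v:(260+u/2.2-.3,95+v/2.2-.3)
al=np.radians(11.0);R=np.array([[np.cos(al),-np.sin(al)],[np.sin(al),np.cos(al)]]);t0=np.array([.6245,.0560])
def tr(px,z): return R.T@(atz("wrist",px,z,inf)[:2]-t0)*1000
print("pin far",tr(a(200,343),.066),"hole far",tr(a(424,379),.076))
print("land corner",tr(a(42,57),.06))
print("cover FF",tr(a(238,101),.076),"RF",tr(b(475,43),.076), "step",tr(b(357,43),.068))
p,q=tr(a(238,101),.076),tr(a(296,600),.076);print("front edge ang",np.degrees(np.arctan2(-(q-p)[0],(q-p)[1])),p,q)
p,q=tr(a(42,57),.06),tr(a(121,600),.06);print("land edge",p,q)
p,q=tr(a(238,101),.076),tr(b(475,43),.076);print("side ang",np.degrees(np.arctan2((q-p)[0],-(q-p)[1])))
print("handle", tr(b(100,232),.104),tr(b(162,232),.104))
s=get_state();print("tcp",R.T@(s["tool_pos"][:2]-t0)*1000, np.degrees(2*np.arctan2(*s["tool_rot"][[2,1]])))
```

```text
pin far [ 42.096  124.6805] hole far [ 40.4505 100.7339]
land corner [ 67.576  138.7539]
cover FF [ 63.8519 114.0765] RF [ 64.     -16.3713] step [63.923   3.5844]
front edge ang 89.91899938711931 [ 63.8519 114.0765] [ 20.3503 114.138 ]
land edge [ 67.576  138.7539] [ 15.41   138.7811]
side ang 0.0650297539003871
handle [34.4357 53.7044] [34.4355 43.5618]
tcp [-0.8689 48.2449] 10.97300634836905
```

servo_tool([
  [[-1, 0.04, -0.2, 0, 0], [-1, 0.04, -0.3, 0, 0], [-1, 0, -0.3, 0, 0], [-1, 0, -0.2, 0, 0], [-1, 0, -0.1, 0, 0], [-1, 0, -0.1, 0, 0], [-1, 0, 0, 0, 0], [-1, 0, 0, 0, 0]],
])

```text
clock: 21.35
tool_pos: [0.6117, 0.1252, 0.0807]
tool_rot: [-0.0, 0.995, 0.096, -0.0]
ft_force: [0.1, 0.4, -2.6]
opening: 0.0109
```

Run:
```python
from h import *
s=get_state();print(s["clock"],s["tool_pos"],s["tool_rot"],s["opening"],s["ft_force"],s["ft_torque"])
al=np.radians(11.0);R=np.array([[np.cos(al),-np.sin(al)],[np.sin(al),np.cos(al)]]);print(R.T@(s["tool_pos"][:2]-[.6245,.056])*1000)
t=camera("wrist");save(t,"w9.png");save(cv2.resize(t[95:215,105:225],None,fx=5,fy=5,interpolation=cv2.INTER_CUBIC),"w9a.png")
t=camera("side");save(cv2.resize(t[190:290,250:350],None,fx=5,fy=5,interpolation=cv2.INTER_CUBIC),"s9.png")
```

```text
21.35 [0.61165139 0.12522066 0.08071373] [-2.00156104e-04  9.95397793e-01  9.58278222e-02 -4.71764320e-04] 0.01090790853493144 [ 0.08535459  0.41228155 -2.61408387] [-0.0555071   0.00904058 -0.00079705]
[ 0.5953755  70.40050947]
```

View pics/w9a.png

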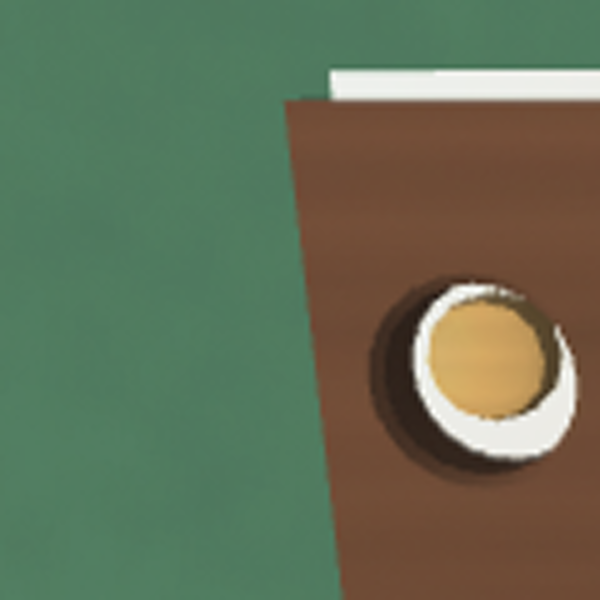

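View pics/s9.png

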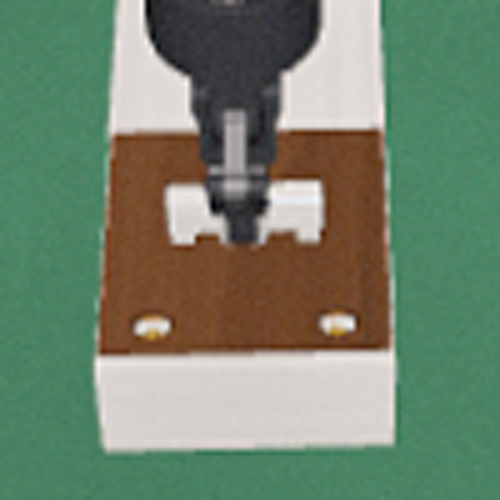

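Run:
```python
from fit import *
inf=camera_info("wrist")
a=lambda u,v:(105+u/5-.4,95+v/5-.4)
al=np.radians(11.0);R=np.array([[np.cos(al),-np.sin(al)],[np.sin(al),np.cos(al)]]);t0=np.array([.6245,.0560])
def tr(px,z): return R.T@(atz("wrist",px,z,inf)[:2]-t0)*1000
print("pin far",tr(a(488,357),.066),"hole far",tr(a(474,380),.0755), "hole low",tr(a(495,371),.0675))
```

```text
pin far [ 42.52766132 124.54265392] hole far [ 42.02124121 122.69130065] hole low [ 41.4747474  123.50492919]
```

servo_tool([
  [[-1, 0.035, -0.08, 0, 0], [-1, 0, 0, 0, 0], [-1, 0, 0, 0.05, 0], [-1, 0, 0, 0.05, 0], [-1, 0, 0, 0.05, 0], [-1, 0, 0, 0, 0]],
])

```text
clock: 22.05
tool_pos: [0.6123, 0.1267, 0.0779]
tool_rot: [-0.0, 0.995, 0.096, -0.0]
ft_force: [0.0, -0.1, -2.3]
opening: 0.0108
```

Run:
```python
from h import *
s=get_state();print(s["clock"],s["tool_pos"],s["tool_rot"],s["opening"],s["ft_force"],s["ft_torque"])
al=np.radians(11.0);R=np.array([[np.cos(al),-np.sin(al)],[np.sin(al),np.cos(al)]]);print(R.T@(s["tool_pos"][:2]-[.6245,.056])*1000)
t=camera("wrist");save(t,"w10.png");save(cv2.resize(t[95:215,105:225],None,fx=5,fy=5,interpolation=cv2.INTER_CUBIC),"w10a.png")
```

```text
22.05 [0.61228697 0.12670346 0.07792478] [-5.58247076e-05  9.95403310e-01  9.57716171e-02 -2.11197409e-04] 0.010816066472559033 [ 0.02036264 -0.06743147 -2.25203575] [ 0.01514469  0.02917049 -0.00813444]
[ 1.50221381 71.73479073]
```

View pics/w10a.png

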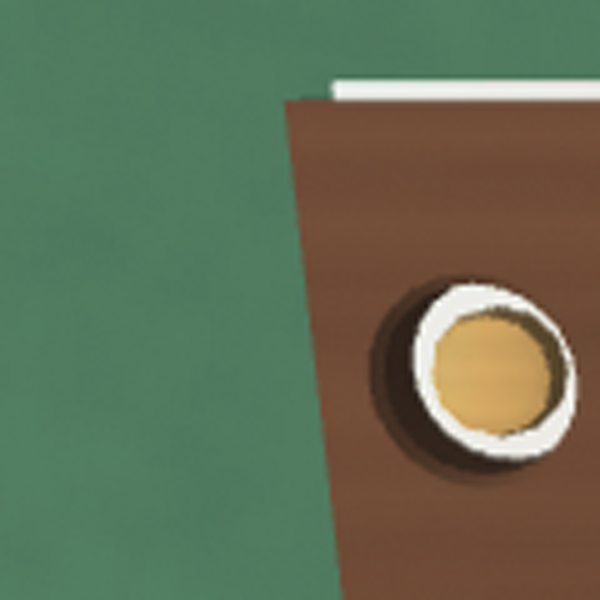

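servo_tool([
  [[-1, 0, 0, 0.08, 0], [-1, 0, 0, 0.08, 0], [-1, 0, 0, 0.06, 0], [-1, 0, 0, 0, 0]],
])

```text
clock: 22.5
tool_pos: [0.6124, 0.1267, 0.0736]
tool_rot: [-0.0, 0.995, 0.096, -0.0]
ft_force: [-0.4, 0.4, -2.2]
opening: 0.011
```

servo_tool([
  [[-1, 0, 0, 0.04, 0], [-1, 0, 0, 0.03, 0], [-1, 0, 0, 0, 0]],
])

```text
clock: 22.8
tool_pos: [0.6125, 0.1267, 0.0734]
tool_rot: [-0.0, 0.995, 0.096, 0.0]
ft_force: [-4.0, 0.4, 7.7]
opening: 0.011
```

servo_tool([
  [[0.2, 0, 0, 0, 0], [0.4, 0, 0, 0, 0], [0.6, 0, 0, 0, 0], [0.6, 0, 0, 0, 0], [0.6, 0, 0, 0, 0]],
])

```text
clock: 23.3
tool_pos: [0.6125, 0.1267, 0.0722]
tool_rot: [-0.0, 0.995, 0.096, -0.0]
ft_force: [0.2, 0.4, 0.8]
opening: 0.0682
```

servo_tool([
  [[0.6, 0, 0, -0.5, 0], [0.6, 0, 0, -1, 0], [0.6, 0, 0, -1, 0], [0.6, 0, 0, -1, 0], [0.6, 0, 0, -1, 0], [0.6, 0, 0, -1, 0], [0.6, -0.8, 0, -1, 0], [0.6, -0.8, 0, -1, 0], [0.6, -0.8, 0, -1, 0], [0.6, 0, 0, 0, 0], [0.6, 0, 0, 0, 0]],
])

```text
clock: 24.4
tool_pos: [0.5658, 0.1176, 0.2432]
tool_rot: [-0.0, 0.995, 0.096, 0.001]
ft_force: [0.1, -0.6, -0.0]
opening: 0.0682
```

Run:
```python
from h import *
s=get_state();print(s["clock"],s["tool_pos"],s["tool_rot"],s["opening"],s["ft_force"])
t=camera("wrist");save(t,"w11.png");look("wrist",["hole_near","hole_far","pin_near","pin_far","handle","seat"],[.06,.06,.06,.06,.082,.06],"w11m.png")
t=camera("side");save(t,"s11f.png");save(cv2.resize(t[170:290,240:360],None,fx=5,fy=5,interpolation=cv2.INTER_CUBIC),"s11.png")
for n in ["cone","bowl","vase","case"]:
    r=finder.mark_of("side",n); print(n,np.round(r[0]["position"],1) if r else None)
save(camera("top"),"t11.png")
```

```text
24.4 [0.56578852 0.11763238 0.24323741] [-6.26955319e-05  9.95401770e-01  9.57819669e-02  1.06144048e-03] 0.06816561902841986 [ 0.13426137 -0.64116924 -0.04578376]
hole_near 0.74 [264.4 178.7] [0.5585 0.17   0.06  ]
hole_near 0.48 [418.4 322.5] [ 0.4331 -0.0182  0.06  ]
hole_far 0.92 [260.5  81.7] [0.6453 0.1866 0.06  ]
pin_near 0.78 [263.  176.7] [0.5602 0.1716 0.06  ]
pin_far 0.74 [260.2  86.8] [0.641  0.1863 0.06  ]
handle 0.93 [317.5 135.6] [0.6099 0.1277 0.082 ]
cone [336.2 138.1]
bowl [384.2 148.9]
vase [364.  336.1]
case [393.2 217. ]
```

View pics/w11.png

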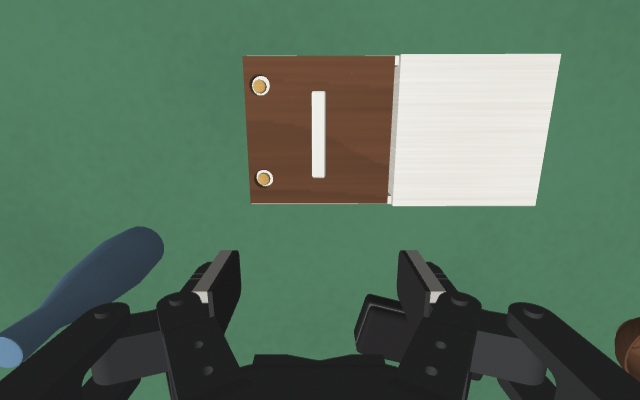

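View pics/s11.png

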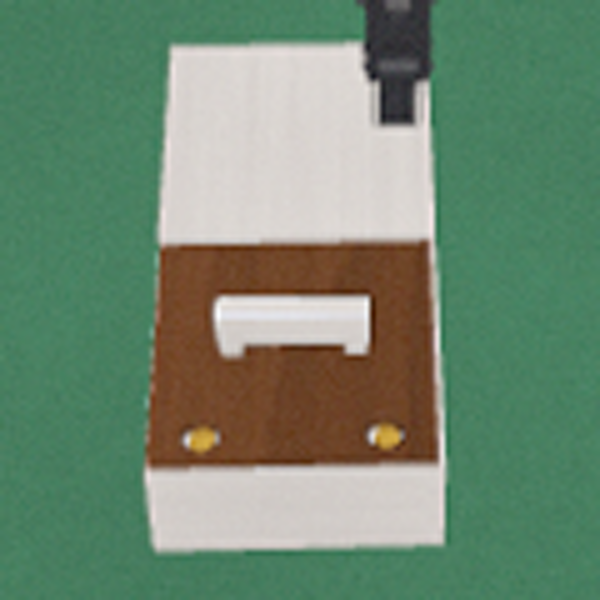

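View pics/s11f.png

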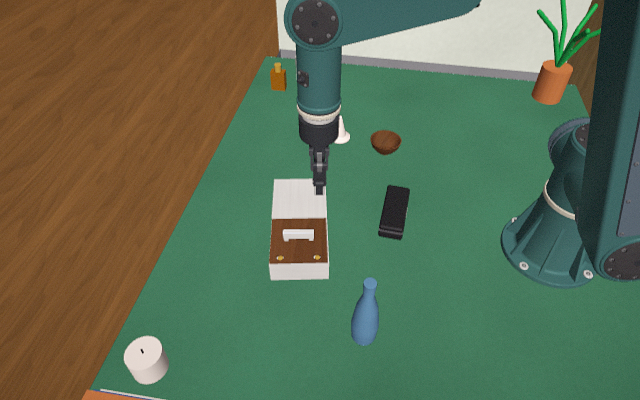

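Run:
```python
from h import *
workorder.sign_off(); print(get_state()["clock"])
```

```text
the job is handed in; nothing more can be done
the job is handed in; nothing more can be done
```

The watch is in the well with its dial up, and the well is closed with the walnut cover seated over both pins. I signed the job off at about 25 s of the 72 s allowed.

- **Watch:** I gripped it across its 46 mm side and set it down about 69 mm along the tray's y. The cover jutted only about 21 mm over the well and was not in the way, so I did not slide it back first. A picture taken before closing showed the watch standing upright.
- **Cover:** I gripped it by the handle, turned it about 2.6° to match the tray, and slid it across. Over the last few millimetres its rear edge was off the deck. The gripper then carried its weight (about 2.5 N) at roughly deck height, just above the pins, until I lowered it.
- **Last checks:**
  - The hand came down 8.0 mm, which is the step from deck to rim, before it met the rim at about 8 N.
  - After release, the wrist and side pictures show a pin in each hole and an even gap to the step.
  - The bystanders looked unmoved in the side picture. The network's marks for the bowl, vase and case agreed within about 3 pixels. The cone's differed by about 5 pixels, but the arm partly hid it.
  - The network's marks for the holes and pins differ by 2 to 4 mm. That is within the network's error but looser than the ±2.5 mm fit, so for seating I relied on the pictures and the height drop.
- **Not checked:** the watch could not be seen once the cover was on.

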